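Change the memory module in the latching board holder

ROBOT

A 7-joint arm with a two-finger parallel gripper is mounted at the origin on the work surface; the furniture and walls round the work are solid. World frame = base frame: x ahead of the robot, y to its left, z up, the work surface at z = 0. Lengths are in m, angles in rad, forces in N, time in s.
With the tool pointing down it reaches from about 0.35 to 0.9 m from the base axis. Payload 7.2 kg.
Tool frame: the origin (TCP) lies midway between the tips of the shut fingers; the grasp point (between the pads) lies 19 mm behind it (bot.grasp_offset is the distance from the TCP to the grasp point, in m); z points along the fingers, y is the line along which they close (so a half turn about z gives the same grasp; the last joint's range is limited). The gripper opens to 88 mm and grips with 3 to 60 N. Pads are 20 mm wide; open, the fingers measure 115 mm over their backs; the gripper's body (75 mm by 178 mm) begins 61 mm behind the grasp point.
Start: joints at [-1.408, 0.411, -0.013, 1.596, 0.006, 1.134, -0.082], TCP at [0.143, 0.608, 0.223] pointing down, gripper open.
Joint ranges: [-2.95, 2.95], [-0.29, 1.99], [-1.47, 1.44], [0.14, 2.54], [-1.03, 4.17], [0.13, 1.85], [-2.86, 2.86]. Speed limits (rad/s): [2.39, 2.39, 3.01, 3.01, 3.14, 3.14, 3.14].

INTERFACE

Orientations are given as a rotation vector (axis times angle).
In Python, from bench import bot gives the robot as it stands.
- The arm moves only by the tool jog_arm, never from a script. Its argument "plan" is a list of rows, each a list of 7 numbers: the opening in per cent of the stroke, from 0 (shut) to 100 (fully open), then the shift along the tool's x, y, z scaled (see below), then the turn, a rotation vector about the tool's x, y, z scaled (see below). A call has 1 to 8 rows; each row is the pose to reach, as a shift and turn from the pose commanded when the call began, along the tool's axes at that moment, turning the shorter way round; what a row does not reach only later rows make up. The controller multiplies each number of a shift by 400 mm and each number of a turn by 2 pi rad. A row lasts 1/10 s, in which the tool goes at most 50 mm and 8.59 degrees, less where a joint would pass 70% of its speed; a pose out of reach is approached as far as the arm can. A call with a number of a shift or a turn outside -1 to 1 is refused whole. A call with a gripper value outside its range is refused whole. The fingers move at their own pace and stop on an object; "force" is the grip in N (left out, the last holds). Time passes only in rows, so rows that repeat a pose let the fingers close. It gives the time, the measured TCP pose, the force, the opening and the grip force at its end, in the units of the state.
- bot.get_obs(): the state, without advancing time (a new reading comes with each control period).
- bot.camera(name): name is "scene" or "side" or "wrist"; returns a dict with "frame" (400x640x3 uint8, blue, green, red), "range_z" (400x640 float32, m along the optical axis (not along the pixel's ray), 0 where there is no reading), "vertical_fov" (degrees; the focal length in pixels is half the picture's height over the tangent of half this angle, whatever the lens; pixels are square), "cx", "cy" (the principal point, pixels), "dist_coeffs" ([k1, k2, p1, p2, k3] as OpenCV has them; the pictures are not rectified), "R" (3x3) and "t" (3): a world point X has camera coordinates R X + t. Camera axes: x right, y down, z forward; pixel columns grow to the right and rows downward; lengths in m; the calibration is good to about 2 mm. A picture is of the moment at which its call begins.
- bot.sign_off(): hands the job in; it is judged then, once.
The state is a dict: "time": time; "joint_pos": joint angles; "joint_vel": joint speeds; "joint_efforts": joint torques, N m; "position": TCP position; "ee_rot": TCP orientation; "contact_force": force on the tool from outside, world axes, zero at the start; "wrist_torque": the same for the moment, N m; "grip_width": finger opening in m; "gripper_force": force on a finger pad.
Only numpy, scipy, OpenCV 4.12 (cv2) and the standard library are available. Lean on these libraries where they do the work, as an engineer would, in place of code of your own. Each camera call takes 0.05 s, during which the arm holds its last target. There are 200 camera calls.

TASK

The green memory module in the board holder is finished. Squeeze the red latch tab on the sliding jaw and slide the jaw back one notch, letting go so that it locks there; move the green module to the free pocket of the blue tray and lay the black module from the tray in the holder in its place, then squeeze the tab again and slide the jaw back to the notch it came from so that it locks with both ends of the black module under the lips. Leave the other things on the bench alone.

Things in the scene. Friction and masses are not known exactly. Their poses are not given: they have to be found in the camera images.
- holder: grey board holder fixed to the bench: base plate 72 x 298 x 8 mm, aluminium rail, fixed black jaw at its -y end, sliding black jaw with a red latch tab towards +y. Origin on the bench under the middle of the clamped module; y along the rail (the way the jaw opens), x across. Between the jaws' ledges only the rail (20 mm wide and 20 mm high) lies under the module, so fingers pass down beside it
- holder_seat (a point): where the middle of a clamped module's underside lies, 30 mm above the bench; axes as the holder's. The module lies along y, level on a 30 mm long ledge of each jaw (tops 30 mm up), between leaning cheeks 40 mm apart at the ledge, 49 mm at their tops 38 mm up. With the jaw at home the space between the ledges is y = -37 to +38 mm
- fixed_lip (a point): middle of the lower front edge of the fixed jaw's lip, 60.5 mm from the holder's origin along -y, 38 mm above the bench (8 mm above the ledge), lip top 43 mm; the stop face lies 7 mm behind it, farther along -y
- jaw_lip (a point): the same point on the sliding jaw's lip, 38 mm above the bench, lip top 43 mm; its stop face is 7 mm farther along +y; moves with the jaw. At the home notch it is 122 mm from fixed_lip, one notch open 147 mm: the 133 mm module is laid in from above between the lips and the closing jaw pushes it under both
- jaw (a joint): position of the sliding jaw along the holder's +y, m: 0 at home (stop faces 136 mm apart), larger is more open; range -0.052 to 0.052. Notches every 25 mm (-0.050, -0.025, 0, 0.025, 0.050), about 2 mm play each way. Locked both ways unless the tab is pressed; then it slides against 1 to 2 N. If the tab is let go between notches, its tooth drops into the next one reached
- latch (a joint): angle of the red tab, rad: 0 when sprung out and locked, about 0.25 when its tooth has left the notch, 0.30 fully pressed (tab upright). Sprung out: about 3 N at its top starts it, about 7 N presses it home. It stays at about 0.25 while the tooth rests on the rail between notches
- jaw_grip (a point): middle of the sliding jaw's grip, 50 mm above the bench, holder's axes, moves with the jaw. Pinched across x: on +x a fixed black wall 38 mm long, outer face 16 mm from here; on -x the red tab, 34 mm long, hinged 34 mm above the bench, leaning out: its top is 24 mm from here, 16 mm when pressed (40 mm wide at rest, 32 pressed). Both end 62 mm above the bench; saddle below 34 mm wide, 31 mm high
- tray: blue tray fixed to the bench, 156 (x) x 168 (y) mm: floor 4 mm thick, a raised comb 42 mm wide and 16 mm high along each y end. Origin on the bench under its middle. Modules lie along y in two pockets, bridging the 84 mm gap between the combs; fingers pass down beside them to the floor. Pockets 41 x 145 mm, floor 16 mm above the bench, dividers and end walls 5 to 6 mm high
- pocket_near (a point): middle of the tray's pocket on its -x side, on the pocket floor, 16 mm above the bench; axes as the tray's
- pocket_far (a point): middle of the tray's pocket on its +x side, 78 mm from the other, on the pocket floor
- ram_green: memory module with a green circuit board, 31 x 133 mm and 5 mm thick, 0.03 kg, at first clamped in the holder; origin at the middle of its underside, y along its length, z up
- ram_black: memory module with a black circuit board, 31 x 133 mm and 5 mm thick, 0.03 kg, at first in one pocket of the tray (the other is free); origin at the middle of its underside, y along its length, z up
- ipa_bottle: white bottle with a red spout, 52 mm across, 146 mm high, bystander; origin under its middle
- magnet_dish: round steel dish of screws, 74 mm across, 19 mm high, bystander; origin under its middle
- esd_brush: black anti-static brush, 155 mm long, lying flat, bystander; origin under its middle
- multimeter: yellow multimeter, 66 x 134 x 44 mm, lying flat, bystander; origin under its middle
Not all that is in view belongs to the job. Leave any brown or turquoise look-alike of the ram_black alone.

How it is judged:
On the way, in this order (a step that is already met when the one before it is completed fails the run):
1. the jaw is one notch farther open and locked there, its latch tab sprung out (value of joint jaw between 0.0215 and 0.0285 m and value of joint latch below 0.06 rad), for 0.2 s.
2. the green module lies in the free pocket of the tray (((x of ram_green in the frame of pocket_near between -0.0065 and 0.0065 m and y of ram_green in the frame of pocket_near between -0.008 and 0.008 m and z of ram_green in the frame of pocket_near between -0.003 and 0.003 m and angle between the y axis of ram_green and the y axis of tray, either way round below 0.12 rad and angle between ram_green's own z axis and vertical below 0.06 rad) or (x of ram_green in the frame of pocket_far between -0.0065 and 0.0065 m and y of ram_green in the frame of pocket_far between -0.008 and 0.008 m and z of ram_green in the frame of pocket_far between -0.003 and 0.003 m and angle between the y axis of ram_green and the y axis of tray, either way round below 0.12 rad and angle between ram_green's own z axis and vertical below 0.06 rad))), for 0.2 s.
3. the black module lies on both ledges of the holder (x of ram_black in the frame of holder_seat between -0.006 and 0.006 m and y of ram_black in the frame of holder_seat between -0.006 and 0.018 m and z of ram_black in the frame of holder_seat between -0.003 and 0.003 m and angle between the y axis of ram_black and the y axis of holder, either way round below 0.09 rad and angle between ram_black's own z axis and vertical below 0.05 rad), for 0.2 s.
4. the jaw is back at its home notch and locked, its latch tab sprung out (value of joint jaw between -0.0035 and 0.0035 m and value of joint latch below 0.06 rad), for 0.2 s.
At the end, for the whole second after the job is handed in: jaw locked in its home notch (3.5 mm, tab out under 0.06 rad); black module level in the holder under both lips (6 mm off the seat, 3 mm in height, 0.09 rad); green module level in a tray pocket (6.5 mm across, 8 mm along, 3 mm in height, 0.12 rad); both at rest (all of step 4 and x of ram_black in the frame of holder_seat between -0.006 and 0.006 m and y of ram_black in the frame of holder_seat between -0.006 and 0.006 m and z of ram_black in the frame of holder_seat between -0.003 and 0.003 m and angle between the y axis of ram_black and the y axis of holder, either way round below 0.09 rad and angle between ram_black's own z axis and vertical below 0.05 rad and ((x of ram_green in the frame of pocket_near between -0.0065 and 0.0065 m and y of ram_green in the frame of pocket_near between -0.008 and 0.008 m and z of ram_green in the frame of pocket_near between -0.003 and 0.003 m and angle between the y axis of ram_green and the y axis of tray, either way round below 0.12 rad and angle between ram_green's own z axis and vertical below 0.06 rad) or (x of ram_green in the frame of pocket_far between -0.0065 and 0.0065 m and y of ram_green in the frame of pocket_far between -0.008 and 0.008 m and z of ram_green in the frame of pocket_far between -0.003 and 0.003 m and angle between the y axis of ram_green and the y axis of tray, either way round below 0.12 rad and angle between ram_green's own z axis and vertical below 0.06 rad)) and linear speed of each of ram_green, ram_black below 0.02 m/s); the robot touches nothing.
It fails at once if a bystander (bottle, dish, brush or multimeter) was pushed more than 25 mm (distance of any of ipa_bottle, magnet_dish, esd_brush, multimeter from where it was at the start of the episode above 0.025 m).
It also fails if it takes over 64 s, if anything falls off the work surface, if the arm or the gripper's body presses on something with over 40 N, if the wrist force passes 120 N, or if a joint passes its speed limit or range.

## Working session

There is one attempt and no reset: what is moved stays moved. The work goes in short steps, Python scripts to look and compute and a tool call to move; the robot and the scene stay as the last step left them, time stands still between calls to the robot, and variables do not carry over. Pictures are saved under pics/ and viewed, at most 10 in all, crops included, and the job is handed in when it is done.

Besides the shell and the picture viewer there is one more tool, called after ">>>" as name([rows], argument=value, ...), one row to a line, values as JSON. jog_arm: Moves the arm, as the interface text tells. Its arguments: {"type":"object","properties":{"plan":{"type":"array","items":{"type":"array","items":{"type":"number"}}},"force":{"type":"number"}},"required":["plan"]}

```bash
mkdir -p pics; ls
cat > h.py <<'E'
import numpy as np, cv2, pickle
from bench import bot
from scipy.spatial.transform import Rotation as Ro
def K(c):
    f=200/np.tan(np.radians(c['vertical_fov'])/2); return np.array([[f,0,c['cx']],[0,f,c['cy']],[0,0,1]])
def cloud(c):
    h,w=c['range_z'].shape; u,v=np.meshgrid(np.arange(w),np.arange(h))
    p=cv2.undistortPoints(np.stack([u,v],-1).reshape(-1,1,2).astype(np.float64),K(c),np.array(c['dist_coeffs'])).reshape(h,w,2)
    z=c['range_z']; X=np.dstack([p[...,0]*z,p[...,1]*z,z])
    W=(X-np.array(c['t']))@np.array(c['R']); W[z==0]=np.nan
    return W
def proj(c,P):
    return cv2.projectPoints(np.float64(P).reshape(-1,3),cv2.Rodrigues(np.array(c['R']))[0],np.float64(c['t']),K(c),np.array(c['dist_coeffs']))[0].reshape(-1,2)
E
python3 - <<'E'
from h import *
o=bot.get_obs(); print({k:np.round(v,3) for k,v in o.items()}, bot.grasp_offset)
ims=[]
for n in ['scene','side','wrist']:
    c=bot.camera(n); pickle.dump(c,open(n+'.pkl','wb')); ims.append(c['frame'])
    print(n,c['vertical_fov'],c['cx'],c['cy'],c['dist_coeffs'],np.round(-np.array(c['R']).T@c['t'],3))
    cv2.imwrite(f'pics/{n}0.png',c['frame'])
E
```

```text
pics
{'time': np.float64(0.0), 'joint_pos': array([-1.408,  0.412, -0.013,  1.597,  0.006,  1.134, -0.082]), 'joint_vel': array([-0.002,  0.002,  0.   , -0.001, -0.   , -0.   ,  0.   ]), 'joint_efforts': array([ 1.0000e-03, -5.8796e+01,  6.4200e-01, -2.9107e+01, -5.4000e-02,
        1.9000e-02,  0.0000e+00]), 'position': array([0.143, 0.608, 0.222]), 'ee_rot': array([-3.620e-01, -3.121e+00,  2.000e-03]), 'contact_force': array([0.443, 0.011, 0.266]), 'wrist_torque': array([-0.004, -0.001,  0.011]), 'gripper_force': np.float64(0.0), 'grip_width': np.float64(0.088)} 0.0187
scene 56.908487304125835 321.0696149692227 198.9874524314855 [0.02457998 0.         0.         0.         0.        ] [-0.016 -0.423  0.813]
side 48.34277660451494 306.29806784465717 192.22146825990822 [-0.03836587  0.          0.          0.          0.        ] [-0.101 -0.822  0.657]
wrist 67.90946864694166 319.66500816657737 193.28790829835742 [-0.02471771  0.          0.          0.          0.        ] [0.064 0.627 0.382]
```

View pics/scene0.png

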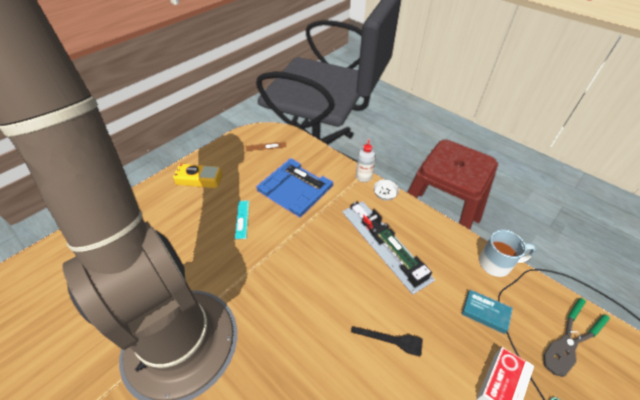

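View pics/side0.png

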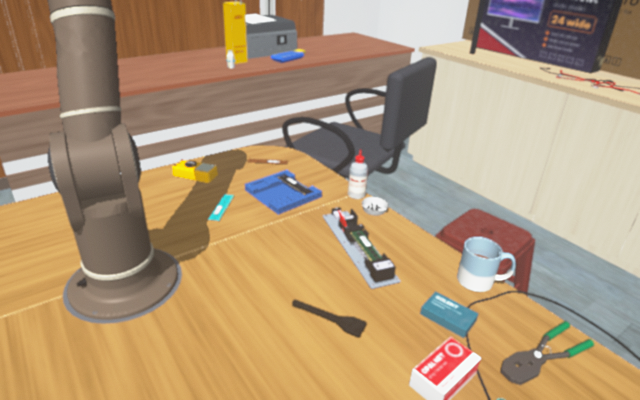

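The scene shows the holder at about (388,245), with its red tab near (362,218), the tray at (295,187) and the black module in its right-hand pocket (303,177). The bottle is at (366,160), the dish at (386,189) and the brush at (390,340). The side view agrees. Next I'll make a top-down map from depth.

Run:
```python
from h import *
for n in ['scene','side']:
    c=pickle.load(open(n+'.pkl','rb')); W=cloud(c); F=c['frame'].astype(int)
    b,g,r=F[...,0],F[...,1],F[...,2]; z=W[...,2]
    ok=np.isfinite(z)&(np.hypot(W[...,0],W[...,1])<1.0)
    for name,m in dict(blue=ok&(b>r+60)&(b>g+40)&(z<.04)&(z>-.01),red=ok&(r>130)&(g<70)&(b<80)&(z<.08)&(z>.02),green=ok&(g>r+15)&(g>b+8)&(z>.02)&(z<.06)).items():
        P=W[m]; 
        if len(P)==0: continue
        (cx,cy),(w,h),a=cv2.minAreaRect(P[:,:2].astype(np.float32)*1000)
        print(n,name,len(P),np.round(np.median(P,0),3),'rect',round(cx),round(cy),round(w),round(h),round(a,1),'z',np.round(np.percentile(P[:,2],[2,98]),3))
    print(n,proj(c,[[.5,0,0],[.7,0,0],[.6,.2,0],[.6,-.2,0]]).round())
```

```text
scene blue 1907 [0.471 0.138 0.016] rect 489 136 153 168 4.5 z [0.002 0.025]
scene red 316 [ 0.394 -0.547  0.042] rect 466 -344 496 100 68.5 z [0.031 0.056]
scene green 317 [ 0.497 -0.234  0.032] rect 501 -218 125 33 73.4 z [0.029 0.038]
scene [[332. 210.]
 [374. 174.]
 [305. 160.]
 [411. 228.]]
side blue 1500 [0.471 0.136 0.014] rect 490 133 159 173 5.2 z [0.001 0.023]
side red 291 [ 0.374 -0.553  0.043] rect 428 -336 493 103 79.2 z [0.033 0.049]
side green 147 [ 0.498 -0.228  0.032] rect 502 -215 109 28 73.2 z [0.03  0.034]
side [[312. 214.]
 [368. 194.]
 [301. 175.]
 [390. 239.]]
```

```bash
cat >> h.py <<'E'
def goto(x,y,z,yaw,o=None):
    """row numbers (shift/0.4, turn/2pi) to reach TCP x,y,z with tool y axis at world yaw (deg), pointing down"""
    o=o or bot.get_obs(); R0=Ro.from_rotvec(o['ee_rot']); a=np.radians(yaw)
    yv=np.array([np.cos(a),np.sin(a),0]); zv=np.array([0,0,-1.]); 
    Rt=Ro.from_matrix(np.column_stack([np.cross(yv,zv),yv,zv]))
    s=R0.inv().apply(np.array([x,y,z])-o['position'])/.4; t=(R0.inv()*Rt).as_rotvec()/(2*np.pi)
    return np.round(np.r_[s,t],4)
E
python3 - <<'E'
from h import *
c=pickle.load(open('scene.pkl','rb')); W=cloud(c)
for n,u,v in [('bottle',366,175),('spout',367,147),('dish',386,190),('brush',385,338),('mm',198,176),('tabred',362,212),('black',303,177),('turq',243,220),('brown',267,147)]:
    print(n,np.round(np.nanmedian(W[v-2:v+3,u-2:u+3].reshape(-1,3),0),3))
w=pickle.load(open('wrist.pkl','rb')); print(np.round(np.array(w['R']),3))
print(goto(.5,.3,.33,35).tolist())
E
```

```text
bottle [ 0.653 -0.001  0.03 ]
spout [0.664 0.015 0.123]
dish [ 0.665 -0.071  0.006]
brush [ 0.303 -0.326  0.013]
mm [0.31  0.358 0.034]
tabred [ 0.539 -0.076  0.021]
black [0.527 0.141 0.02 ]
turq [0.306 0.157 0.002]
brown [0.557 0.334 0.004]
[[ 0.228  0.974 -0.003]
 [ 0.931 -0.217  0.294]
 [ 0.286 -0.07  -0.956]]
[-1.0452, -0.5458, -0.2692, -0.0002, 0.0001, 0.116]
```

>>> jog_arm([
  [100, -0.95, -0.5, -0.27, 0, 0, 0.116],
  [100, -0.95, -0.5, -0.27, 0, 0, 0.116],
  [100, -0.95, -0.5, -0.27, 0, 0, 0.116],
  [100, -0.95, -0.5, -0.27, 0, 0, 0.116],
  [100, -0.95, -0.5, -0.27, 0, 0, 0.116],
  [100, -0.95, -0.5, -0.27, 0, 0, 0.116],
  [100, -0.95, -0.5, -0.27, 0, 0, 0.116],
  [100, -0.95, -0.5, -0.27, 0, 0, 0.116],
])

```text
time: 0.95
position: [0.4369, 0.3524, 0.3207]
ee_rot: [-1.45, -2.787, -0.0]
contact_force: [0.2, 0.9, 0.1]
grip_width: 0.088
gripper_force: 0.0
```

Run:
```python
from h import *
o=bot.get_obs(); print(o['joint_pos'].round(3),o['position'].round(3),o['ee_rot'].round(3))
print(goto(.47,.08,.30,0,o).tolist()); print(goto(.50,-.17,.25,-16.6,o).tolist())
```

```text
[-1.007  0.232  0.3    1.628 -0.071  1.292 -0.084] [0.437 0.352 0.321] [-1.45  -2.787 -0.   ]
[-0.6052, -0.3231, 0.0517, -0.0, -0.0, 0.0973]
[-1.1601, -0.6205, 0.1766, -0.0, -0.0, 0.1434]
```

>>> jog_arm([
  [100, -0.4, -0.25, 0.05, 0, 0, 0.097],
  [100, -0.4, -0.25, 0.05, 0, 0, 0.097],
  [100, -0.4, -0.25, 0.05, 0, 0, 0.097],
  [100, -0.4, -0.25, 0.05, 0, 0, 0.097],
  [100, -0.4, -0.25, 0.05, 0, 0, 0.097],
  [100, -0.4, -0.25, 0.05, 0, 0, 0.097],
])

```text
time: 1.55
position: [0.4457, 0.1651, 0.3004]
ee_rot: [-2.22, -2.222, -0.001]
contact_force: [-0.6, 0.5, 0.2]
grip_width: 0.0879
gripper_force: 0.0
```

Run:
```python
from h import *
c=bot.camera('wrist'); o=bot.get_obs(); print(o['joint_pos'].round(3),o['position'].round(3),o['ee_rot'].round(3))
pickle.dump((c,o),open('tray.pkl','wb')); cv2.imwrite('pics/tray.png',c['frame'])
print(goto(.50,-.12,.25,-16.6,o).tolist())
```

```text
[-0.884  0.078  0.46   1.856 -0.037  1.216 -0.408] [0.446 0.166 0.3  ] [-2.217e+00 -2.225e+00 -1.000e-03]
[-0.7163, 0.1334, 0.1253, -0.0, -0.0001, 0.0467]
```

View pics/tray.png

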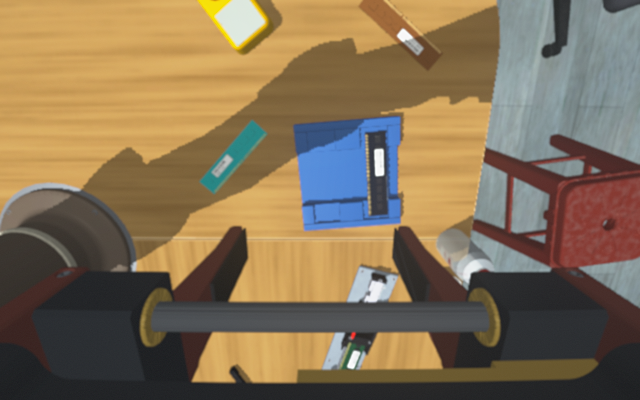

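The tray's corners are at (295,125), (403,114), (401,222) and (305,230). The black module at (377,172) lies in the right-hand (+x, far) pocket, so the left one is free. Next I'll fit both and move to look at the holder.

>>> jog_arm([
  [100, -0.716, 0.133, 0.125, 0, 0, 0.0467],
  [100, -0.716, 0.133, 0.125, 0, 0, 0.0467],
  [100, -0.716, 0.133, 0.125, 0, 0, 0.0467],
  [100, -0.716, 0.133, 0.125, 0, 0, 0.0467],
  [100, -0.716, 0.133, 0.125, 0, 0, 0.0467],
  [100, -0.716, 0.133, 0.125, 0, 0, 0.0467],
  [100, -0.716, 0.133, 0.125, 0, 0, 0.0467],
  [100, -0.716, 0.133, 0.125, 0, 0, 0.0467],
])

```text
time: 2.4
position: [0.4999, -0.1203, 0.2496]
ee_rot: [-2.52, -1.876, 0.002]
contact_force: [0.7, 0.3, -0.3]
grip_width: 0.0878
gripper_force: 0.0
```

Run:
```python
from h import *
c,o=pickle.load(open('tray.pkl','rb')); W=cloud(c); F=c['frame'].astype(int)
b,g,r=F[...,0],F[...,1],F[...,2]; z=W[...,2]
v,u=np.mgrid[0:400,0:640]
reg=(u>285)&(u<412)&(v>105)&(v<238)&np.isfinite(z)
blue=reg&(b>r+50)&(b>g+30)
dark=reg&(u>360)&(u<392)&(v>125)&(v<222)&(z>.015)&(abs(b-r)<40)
for n,m in [('blue',blue),('blk',dark)]:
    m=cv2.morphologyEx(m.astype(np.uint8),cv2.MORPH_OPEN,np.ones((2,2)))>0
    P=W[m]; print(n,len(P),cv2.minAreaRect(P[:,:2].astype(np.float32)*1000),np.percentile(P[:,2],[2,25,50,75,98]).round(4))
c=bot.camera('wrist'); o=bot.get_obs(); print(o['joint_pos'].round(3),o['position'].round(3),o['ee_rot'].round(3))
pickle.dump((c,o),open('hold.pkl','wb')); cv2.imwrite('pics/hold.png',c['frame'])
```

```text
blue 8681 ((496.15118408203125, 130.42921447753906), (158.17633056640625, 175.2458953857422), 5.215012550354004) [nan nan nan nan nan]
blk 1457 ((533.371826171875, 137.32382202148438), (31.135454177856445, 131.33775329589844), 6.286397933959961) [nan nan nan nan nan]
[-0.463  0.223  0.722  1.861 -0.163  1.118  0.029] [ 0.5   -0.119  0.25 ] [-2.518e+00 -1.878e+00  1.000e-03]
```

View pics/hold.png

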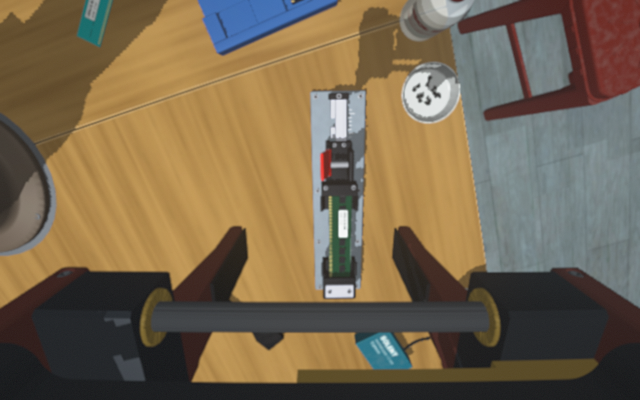

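The holder's plate spans roughly (312–366, 90–290). The red tab is at (326,165), the fixed wall of the grip near (350,167), and the green board runs between rows 195 and 278. I'll fit these with depth.

```bash
cat >> h.py <<'E'
def rect(P):
    P=P[np.isfinite(P).all(1)]; return [np.round(a,1) for a in cv2.minAreaRect(P[:,:2].astype(np.float32)*1000)],np.percentile(P[:,2],[2,50,98]).round(4),len(P)
def op(m): return cv2.morphologyEx(m.astype(np.uint8),cv2.MORPH_OPEN,np.ones((2,2)))>0
E
python3 - <<'E'
from h import *
c,o=pickle.load(open('tray.pkl','rb')); W=cloud(c); F=c['frame'].astype(int)
b,g,r=F[...,0],F[...,1],F[...,2]; z=W[...,2]
v,u=np.mgrid[0:400,0:640]
reg=(u>285)&(u<412)&(v>105)&(v<238)&np.isfinite(z)
print('blue',rect(W[op(reg&(b>r+50)&(b>g+30))]))
print('blue hi',rect(W[op(reg&(b>r+50)&(b>g+30)&(z>.012))]))
print('blk',rect(W[op(reg&(u>360)&(u<392)&(v>125)&(v<222)&(z>.017)&(abs(b-r)<40))]))
c,o=pickle.load(open('hold.pkl','rb')); W=cloud(c); F=c['frame'].astype(int)
b,g,r=F[...,0],F[...,1],F[...,2]; z=W[...,2]
reg=(u>295)&(u<380)&(v>80)&(v<305)&np.isfinite(z)
S=F.max(2)-F.min(2)
print('plate',rect(W[op(reg&(z>.004)&(z<.012)&(S<60))]))
print('all>15',rect(W[op(reg&(z>.004))]))
print('green',rect(W[op(reg&(g>r+15)&(g>b+8)&(z>.02))]))
print('red',rect(W[op(reg&(r>130)&(g<80)&(b<80)&(z>.02)&(v<200))]))
# rotated-frame profile with yaw from green/plate
a=np.radians(-16.6); R=np.array([[np.cos(a),np.sin(a)],[-np.sin(a),np.cos(a)]])
Q=(W[...,:2]-[.5,-.218])@R.T*1000
pickle.dump(Q,open('Q.pkl','wb'))
# along y profile (median/max z for |x|<8), and cross-section profiles
for y0 in range(-96,180,4):
    m=reg&(abs(Q[...,1]-y0)<2); l=[]
    for x0 in range(-40,44,6):
        k=m&(abs(Q[...,0]-x0)<3); l.append('%3d'%np.round(1000*np.median(z[k])) if k.sum()>2 else '  .')
    print('%4d'%y0,' '.join(l))
E
```

```text
blue ([array([494.9, 130.9]), array([159.7, 177.7]), np.float64(4.7)], array([0.0011, 0.0141, 0.0216]), 8648)
blue hi ([array([495. , 130.9]), array([159.2, 177.8]), np.float64(4.5)], array([0.0026, 0.0194, 0.0218]), 4765)
blk ([array([535.9, 136.7]), array([ 33. , 130.2]), np.float64(5.0)], array([0.007 , 0.018 , 0.0204]), 967)
plate ([array([ 509.3, -184.7]), array([303.9,  73.2]), np.float64(74.4)], array([-0.0014,  0.0066,  0.0338]), 4720)
all>15 ([array([ 506.9, -193.2]), array([321.7,  73.2]), np.float64(74.4)], array([-0.0005,  0.0197,  0.3414]), 10567)
green ([array([ 501.8, -225.9]), array([119.5,  30.1]), np.float64(74.1)], array([0.0065, 0.0317, 0.0335]), 928)
red ([array([ 508. , -124.2]), array([43.5, 11. ]), np.float64(77.2)], array([0.0291, 0.0565, 0.0612]), 85)
 -96  -1   7   7  41  42  42  42  42  42  43  42  24   7  -1
 -92  -1   7   8  42  43  43  43  43  42  43  42  24   7  -1
 -88   0   7   7  42  43  42  42  43  43  44  42   7   6  -1
 -84  -1   7   7  43  43  42  43  43  43  43  42   .   7  -1
 -80  -1   7   7  42  42  42  43  43  42  43  43   .   7   0
 -76  -
[... 3196 characters left out ...]
9  19   7   7   6   7   6  -2
 136   6   6   6   6   7  19  18  19   6   6   6   7   6  -2
 140   6   7   6   7   6  19  19  19   7   6   6   6   6  -2
 144   6   6   6   7   7  12  18  18   6   6   6   7   3  -2
 148   5   6   6   6   6   7  18  18   6   7   7   6   2  -2
 152   2   7   6   7   7  18  19  19   7   6   6   6   2  -2
 156   1   6   6   6   6  19  18  19   6   7   6   6   0  -2
 160  -1   7   7   7   8  18  19  18   6   6   7   7  -1  -2
 164   6   6   6   7   7  18  18  18   7   7   6   7  -1  -2
 168   5   7   6   7   9  18  18  18   7   7   6   7  -2  -2
 172   5   6   7   7   7  18  18  18   6   6   7   6   3  -2
 176   5   6   6   7  11  20  19  19   7   6   6   6   2  -2
```

Run:
```python
from h import *
c,o=pickle.load(open('hold.pkl','rb')); W=cloud(c); F=c['frame'].astype(int); z=W[...,2]*1000
b,g,r=F[...,0],F[...,1],F[...,2]
v,u=np.mgrid[0:400,0:640]; reg=(u>295)&(u<380)&(v>80)&(v<305)&np.isfinite(z)&(z<80)
yaw=-15.6
for it in range(3):
    a=np.radians(yaw); R=np.array([[np.cos(a),np.sin(a)],[-np.sin(a),np.cos(a)]])
    Q=(W[...,:2]-[.5,-.218])@R.T*1000; X,Y=Q[...,0],Q[...,1]
    L=[];H=[];YS=np.arange(-90,175,3)
    GL=[];GH=[];GY=[]
    for y0 in YS:
        m=reg&(abs(Y-y0)<1.5)&(abs(X)<50)
        k=m&(z>3.5)&(z<12); L.append(X[k].min());H.append(X[k].max())
        k=m&(z>26)&(z<36)
        if -30<y0<22: GL.append(X[k].min());GH.append(X[k].max());GY.append(y0)
    def rob(y,x):
        p=np.polyfit(y,x,1)
        for _ in range(3):
            rs=x-np.polyval(p,y); kk=abs(rs)<=max(1.0,1.5*np.median(abs(rs))); p=np.polyfit(y[kk],x[kk],1)
        return p
    pl,ph=rob(YS,np.array(L)),rob(YS,np.array(H)); gl,gh=rob(np.array(GY),np.array(GL)),rob(np.array(GY),np.array(GH))
    print(yaw,'plate',pl.round(4),ph.round(4),'green',gl.round(4),gh.round(4))
    yaw-=np.degrees((pl[0]+ph[0])/2)
xc=(pl[1]+ph[1])/2
for y0 in list(np.arange(-70,-60,1))+list(np.arange(48,60,1)):
    m=reg&(abs(Y-y0)<.7)&(abs(X-xc)<12); print(y0,np.median(z[m]).round(1),end='; ')
print()
red=reg&(r>120)&(g<80)&(b<80)&(z>45)&(Y>70); wall=reg&(z>55)&(X>xc+5)&(Y>70)
for n,m in [('red',red),('wall',wall)]: print(n,m.sum(),np.percentile(X[m],[1,50,99]).round(1),np.percentile(Y[m],[1,50,99]).round(1),np.percentile(z[m],[50,98]).round(1))
a=np.radians(yaw); ex=np.array([np.cos(a),np.sin(a)]); ey=np.array([-np.sin(a),np.cos(a)])
print('yaw',yaw,'xc',xc,'base',np.array([500,-218])+xc*ex)
```

```text
-15.6 plate [ 3.0000e-04 -3.7338e+01] [1.90000e-03 3.30923e+01] green [ 9.20000e-03 -1.53106e+01] [-1.16000e-02  1.39486e+01]
-15.664649174396747 plate [-8.00000e-04 -3.73355e+01] [8.00000e-04 3.30926e+01] green [ 8.10000e-03 -1.53106e+01] [-1.27000e-02  1.39494e+01]
-15.664622808653185 plate [-8.00000e-04 -3.73355e+01] [8.00000e-04 3.30926e+01] green [ 8.10000e-03 -1.53106e+01] [-1.27000e-02  1.39494e+01]
-70 41.1; -69 32.9; -68 39.9; -67 39.1; -66 32.3; -65 31.8; -64 32.0; -63 32.3; -62 32.8; -61 32.3; 48 32.3; 49 31.5; 50 32.2; 51 32.2; 52 32.2; 53 32.8; 54 32.8; 55 nan; 56 41.0; 57 41.2; 58 41.7; 59 42.1; 
red 83 [-24.9 -22.6 -21.1] [ 85.5 101.9 115.1] [59.8 61.6]
wall 163 [ 7.9 10.9 13.8] [ 81.1  98.7 117.9] [59.9 61.8]
yaw -15.664622801105166 xc -2.121481205881871 base [ 497.95731348 -217.42718738]
  return _methods._mean(a, axis=axis, dtype=dtype,
  ret = ret.dtype.type(ret / rcount)
```

```bash
cat >> h.py <<'E'
HY=-15.66; ex=np.array([np.cos(np.radians(HY)),np.sin(np.radians(HY)),0]); ey=np.array([-ex[1],ex[0],0])
H0=np.array([.498,-.2174,0])-.0065*ey
def hp(x,y,z): return H0+x*ex+y*ey+np.array([0,0,z])
E
python3 -c "
from h import *
print(H0,goto(*hp(0,.106,.12),HY),goto(*hp(0,.106,.04),HY))"
```

```text
[ 0.49624547 -0.22365872  0.        ] [ 1.190e-02  6.180e-02  3.244e-01 -2.000e-04  0.000e+00 -2.500e-03] [ 1.190e-02  6.200e-02  5.244e-01 -2.000e-04  0.000e+00 -2.500e-03]
```

>>> jog_arm([
  [100, 0.012, 0.062, 0.2, 0, 0, -0.0025],
  [100, 0.012, 0.062, 0.324, 0, 0, -0.0025],
  [100, 0.012, 0.062, 0.324, 0, 0, -0.0025],
  [100, 0.012, 0.062, 0.45, 0, 0, -0.0025],
  [100, 0.012, 0.062, 0.524, 0, 0, -0.0025],
  [100, 0.012, 0.062, 0.524, 0, 0, -0.0025],
  [60, 0.012, 0.062, 0.524, 0, 0, -0.0025],
  [60, 0.012, 0.062, 0.524, 0, 0, -0.0025],
], force=20)

```text
time: 3.25
position: [0.5262, -0.1226, 0.0425]
ee_rot: [2.503, 1.896, 0.004]
contact_force: [-0.2, -0.3, 0.2]
grip_width: 0.0753
gripper_force: 0.0
```

```bash
python3 -c "
from h import *
c=bot.camera('wrist'); cv2.imwrite('pics/grip.png',c['frame']); print(goto(*hp(0,.106,.04),HY))"
```

```text
[ 0.0019 -0.004   0.0065  0.0005 -0.0002 -0.0002]
```

View pics/grip.png

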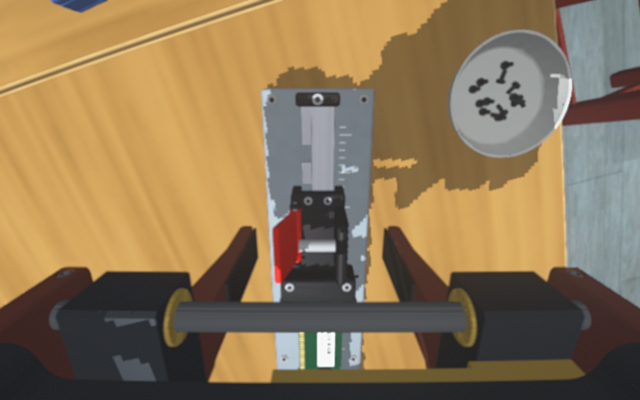

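The fingers straddle the grip, with tips at about (250,240) and (390,240), the red tab at (287,245) and the wall at (343,250). Now I'll squeeze.

>>> jog_arm([
  [0, 0.002, -0.004, 0.006, 0, 0, 0],
  [0, 0.002, -0.004, 0.006, 0, 0, 0],
  [0, 0.002, -0.004, 0.006, 0, 0, 0],
  [0, 0.002, -0.004, 0.006, 0, 0, 0],
  [0, 0.002, -0.004, 0.006, 0, 0, 0],
  [0, 0.002, -0.004, 0.006, 0, 0, 0],
  [0, 0.002, -0.004, 0.006, 0, 0, 0],
  [0, 0.002, -0.004, 0.006, 0, 0, 0],
], force=20)

```text
time: 4.1
position: [0.5249, -0.1225, 0.0386]
ee_rot: [2.504, 1.893, 0.003]
contact_force: [4.9, -2.1, -2.3]
grip_width: 0.0317
gripper_force: 20.0
```

>>> jog_arm([
  [0, 0.03, 0, 0, 0, 0, 0],
  [0, 0.0625, 0, 0, 0, 0, 0],
  [0, 0.0625, 0, 0, 0, 0, 0],
  [0, 0.0625, 0, 0, 0, 0, 0],
])

```text
time: 4.5
position: [0.5318, -0.098, 0.0385]
ee_rot: [2.503, 1.894, 0.003]
contact_force: [5.7, -0.8, -1.7]
grip_width: 0.0318
gripper_force: 20.0
```

```bash
python3 -c "
from h import *
o=bot.get_obs(); print(o['contact_force'],((o['position']-[0.5249, -0.1225, 0.0386])@np.c_[ex,ey])*1000)"
```

```text
[ 5.66665974 -0.75067874 -1.72916988] [8.11619185e-03 2.54315482e+01]
```

>>> jog_arm([
  [65, 0, 0, 0, 0, 0, 0],
  [65, 0, 0, 0, 0, 0, 0],
  [65, 0, 0, 0, 0, 0, 0],
  [80, 0, 0, 0, 0, 0, 0],
  [80, 0, 0, -0.1, 0, 0, 0],
  [90, 0, 0, -0.22, 0, 0, 0],
  [90, 0, 0, -0.3, 0, 0, 0],
])

```text
time: 5.2
position: [0.5306, -0.0989, 0.1608]
ee_rot: [2.506, 1.892, 0.002]
contact_force: [-0.2, 0.1, 0.5]
grip_width: 0.0787
gripper_force: 0.0
```

```bash
cat >> h.py <<'E'
def prof(c,ys,xs=range(-28,29,4),dy=2):
    W=cloud(c); Q=(W-H0)@np.c_[ex,ey]*1000; z=W[...,2]*1000
    for y0 in ys:
        l=[]
        for x0 in xs:
            k=(abs(Q[...,1]-y0)<dy)&(abs(Q[...,0]-x0)<2)&(z<100); l.append('%3d'%np.round(np.median(z[k])) if k.sum()>1 else '  .')
        print('%4d'%y0,' '.join(l))
E
python3 - <<'E'
from h import *
c=bot.camera('wrist'); o=bot.get_obs(); print(o['position'],o['grip_width']); cv2.imwrite('pics/open.png',c['frame'])
pickle.dump((c,o),open('open.pkl','wb'))
prof(c,range(40,150,4))
print(goto(*hp(0,.0,.10),HY),goto(*hp(0,.0,.018),HY))
E
```

```text
[ 0.53286481 -0.09952616  0.16497491] 0.0789931540891373
  40   7   7   7  32  32  31  33  34  33  33  32   6   7   7   7
  44   7   7   7  32  32  32  32  33  33  32  31   7   7   7   7
  48   7   7   6  32  31  32  32  33  32  32  31   7   7   6   7
  52   7   7   7  31  32  32  32  32  32  32  31   7   7   8   7
  56   7   .   .  31  32  32  32  33  32  31  32   .   .   .   8
  60   9   .   .  32  32  32  33  32  33  31  31   .   .   .   8
  64   7   .  32  32  32  32  32  32  32  32  32  29  29  37   8
  68   6  37  31  31  31  31  31  31  31  32  29  29  30  37   6
  72   7  37  32  29  29  29  28  29  29  29  29  29  30  37   7
  76   7  36  32  29  29  29  29  29  29  28  29  28  30  37   7
  80   6  37  31  29  28  29  28  29  29  29  28  29  31  37   7
  84   7  37  32  29   .   .   .  30   .  30   .  30  32  37   7
  88   7  40  41  41  42  42  42  41  42  42  41  41  41  41   7
  92   7  42  42  42  41  42  41  42  41  42  41  42  42  42   7
  96   6  41  42  42  42  42  42  42  41  42  42  42  42  42   7
 100   6  42  42  42  42  41  42  42  41  42  42  42  42   8   7
 10
[... 212 characters left out ...]
  35  30  29  30  29  29  60  60   7   7   7
 120   7  60  59  45  35  29  30  30  30  29  60  60   7   6   6
 124   7  60  59  46  36   .   .   .   .   .  60  60   7   7   7
 128   6  60  58  46  37  49  49  49  49  49  60  60   7   6   6
 132   7  60  58  47  36  48  49  49  48  48  60  59   7   7   7
 136   6  60  59  47  36  30  30  30  30  29  60  59   7   7   6
 140   7   7  57  47  35  29  30  29  29  29  60  60   7   7   6
 144   7   7  56  46  35  30  30  29  29  29  59  60   7   7   6
 148   7   7  52  42  35  30  29  30  30  29  52  51   6   6   6
[-3.239e-01 -4.200e-03  1.618e-01  1.200e-03 -3.000e-04 -7.000e-04] [-3.243e-01 -5.800e-03  3.668e-01  1.200e-03 -3.000e-04 -7.000e-04]
```

View pics/open.png

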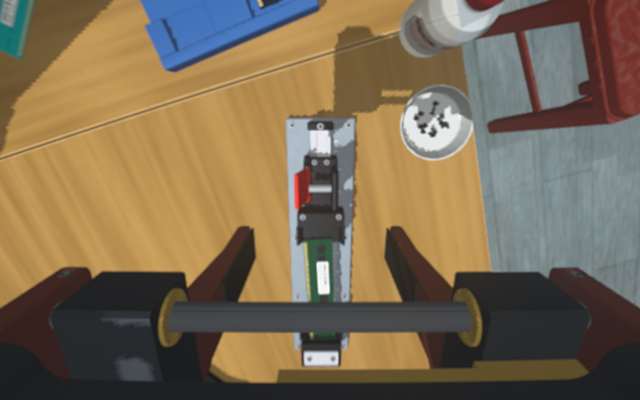

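The jaw lip is now near y = 87 mm, one notch open, and the tab at (300,188) leans out. The green module lies at y ≈ +2, still under the fixed lip, so I'll grip it, slide it about 11 mm to +y and lift.

>>> jog_arm([
  [85, -0.319, -0.005, 0.16, 0, 0, 0],
  [85, -0.319, -0.005, 0.16, 0, 0, 0],
  [85, -0.319, -0.005, 0.2, 0, 0, 0],
  [85, -0.319, -0.006, 0.3, 0.001, 0, -0.0007],
  [75, -0.319, -0.007, 0.371, 0.001, 0, -0.0007],
  [65, -0.319, -0.007, 0.371, 0.001, 0, -0.0007],
  [60, -0.319, -0.007, 0.371, 0.001, 0, -0.0007],
  [55, -0.319, -0.007, 0.371, 0.001, 0, -0.0007],
], force=15)

```text
time: 6.05
position: [0.4924, -0.2202, 0.0097]
ee_rot: [-2.498, -1.897, 0.006]
contact_force: [-0.3, 0.1, -0.4]
grip_width: 0.0497
gripper_force: 0.0
```

```bash
python3 -c "
from h import *
o=bot.get_obs(); print(o['position'],o['contact_force'],((o['position']-H0)@np.c_[ex,ey])*1000, goto(*hp(-.001,.002,.016),HY))"
```

```text
[ 0.49243856 -0.22018692  0.00969692] [-0.28202201  0.11743482 -0.37403419] [-4.6027326   2.31533538] [-0.0008  0.0089 -0.0158 -0.001   0.      0.0002]
```

>>> jog_arm([
  [55, 0, 0.009, -0.016, -0.001, 0, 0],
  [55, 0, 0.009, -0.016, -0.001, 0, 0],
  [0, 0, 0.009, -0.016, -0.001, 0, 0],
  [0, 0, 0.009, -0.016, -0.001, 0, 0],
  [0, 0, 0.009, -0.016, -0.001, 0, 0],
  [0, 0, 0.009, -0.016, -0.001, 0, 0],
  [0, 0, 0.009, -0.016, -0.001, 0, 0],
], force=15)

```text
time: 6.75
position: [0.4961, -0.2208, 0.0162]
ee_rot: [-2.501, -1.9, -0.0]
contact_force: [-0.9, 0.6, 1.8]
grip_width: 0.03
gripper_force: 14.8
```

```bash
python3 -c "
from h import *
o=bot.get_obs(); print(o['position'],o['contact_force'],((o['position']-H0)@np.c_[ex,ey])*1000)"
```

```text
[ 0.49608626 -0.22081593  0.01620336] [-0.88950987  0.59057945  1.75992895] [-0.92064789  2.69429506]
```

>>> jog_arm([
  [0, 0.0, 0, -0.003, 0, 0, 0],
  [0, 0.014, 0, -0.003, 0, 0, 0],
  [0, 0.0275, 0, -0.003, 0, 0, 0],
  [0, 0.0275, 0, -0.004, 0, 0, 0],
  [0, 0.0275, 0, -0.04, 0, 0, 0],
  [0, 0.0275, 0, -0.12, 0, 0, 0],
  [0, 0.0275, 0, -0.2, 0, 0, 0],
  [0, 0.0275, 0, -0.2, 0, 0, 0],
], force=20)

```text
time: 7.55
position: [0.5012, -0.2119, 0.1007]
ee_rot: [2.498, 1.896, 0.006]
contact_force: [0.3, 0.3, -0.1]
grip_width: 0.0301
gripper_force: 19.8
```

Run:
```python
from h import *
c=bot.camera('wrist'); o=bot.get_obs(); print(o['position'],o['contact_force'],o['grip_width'],o['gripper_force'])
cv2.imwrite('pics/lift.png',c['frame']); pickle.dump((c,o),open('lift.pkl','wb'))
# tray fit, from tray.pkl: orthogonal profile
c,o=pickle.load(open('tray.pkl','rb')); W=cloud(c); z=W[...,2]*1000; F=c['frame'].astype(int)
v,u=np.mgrid[0:400,0:640]; reg=(u>285)&(u<412)&(v>100)&(v<245)&np.isfinite(z)
for yaw in (5.2,):
    a=np.radians(yaw); e1=np.array([np.cos(a),np.sin(a)]); e2=np.array([-e1[1],e1[0]])
    Q=(W[...,:2]-[.495,.131])@np.c_[e1,e2]*1000; X,Y=Q[...,0],Q[...,1]
    print('     '+' '.join('%3d'%x for x in range(-88,92,6)))
    for y0 in range(-92,96,6):
        l=[]
        for x0 in range(-88,92,6):
            k=reg&(abs(X-x0)<2)&(abs(Y-y0)<2); l.append('%3d'%np.median(z[k]).round() if k.sum() else '  .')
        print('%4d'%y0,' '.join(l))
```

```text
[ 0.50042927 -0.21104448  0.09878909] [ 0.25171476  0.25262682 -0.10452963] 0.030362531119671864 19.798878729343414
     -88 -82 -76 -70 -64 -58 -52 -46 -40 -34 -28 -22 -16 -10  -4   2   8  14  20  26  32  38  44  50  56  62  68  74  80  86
 -92  -1  -1  -1  -1  -2  -2  -1  -2  -2  -1  -1  -1  -2  -1  -2  -1  -1  -2  -2  -1  -2  -2  -2  -2  -1  -2  -1  -1  -2  -2
 -86  -1   0   0   .  -1   0   .   .  -1   .   .   .   .   .   .   .   .   .   .   .   .   .   .   .   .   .   .   .  -1  -1
 -80  -1   .   .   .  20   .   .   .   .   .   .   .   .   .   .   .   .  19  20   .   .   .  20   .  20  20   .   .  -2  -2
 -74  -1  21  21  21  21  21  21  21  21  21  21  20  21  21  20  21  21  21  21  20  21  20  21  21  21  21  20  20  -2  -2
 -68  -2  20  20  21  20  20  20  20  19  19  19  20  20  20  21  21  20  20  19  20  17  20  19  15  19  20  20  21  -2  -1
 -62  -1  20  20  20  17  15  15  14  15  14  14  20  20  20  19  20  20  19  15  18  17  18  16  18  19  20  20   .  -1  -2
 -56  -2  19  20  20  15  15  15  14  15  15  14  19  20  20  19  19  20  20  15  18  18  18  18  17  20  19 
[... 2440 characters left out ...]
 15  19  20  19  19  20  19  14  17  18  18  17  18  14  20  20  20  -1  -1
  70  -1  19  19  20  19  15  14  14  14  14  15  15  20  20  19  19  20  19  14  16  17  16  16  17  16  19  19  20  -1  -2
  76  -2  19  20  19  20  15  14  15  14  14  14  19  20  19  20  19  19  20  15  15  14  14  14  15  18  19  20  20  -2  -1
  82  -1  20  20  20  20  20  20  21  21  20  21  20  20  20  20  20  20  20  20  20  21  20  20  21  20  20  21  20  -2  -2
  88  -1  20  21  21  20  21  20  20  20  20  20  20  20  19  20  19  19  20  19  20  20  19  20  20  20  19   9  17  -2  -1
  94  -2  -1  -1  -1  -1  -1  -1  -2  -2  -1  -1  -2  -1  -2  -1  -2  -2  -2  -1  -2  -1  -2  -2  -2  -2  -2  -1  -2  -2  -1
```

View pics/lift.png

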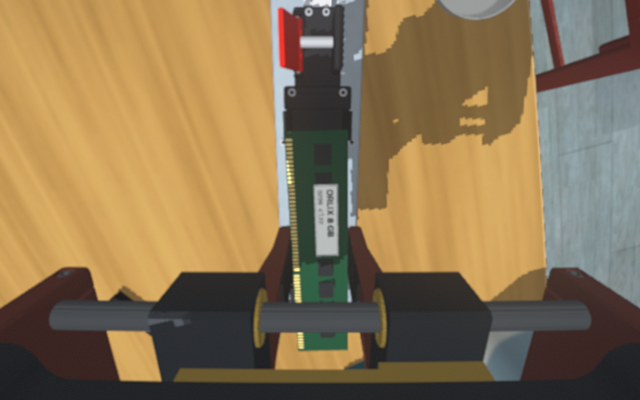

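The green module hangs between the fingers, from (290,130) to (300,348). The tab at (290,40) stands out. Now I'll fit the tray with a height template, and get the module's pose in the tool.

```bash
cat > fit.py <<'E'
from h import *
from scipy.optimize import minimize
c,o=pickle.load(open('tray.pkl','rb')); W=cloud(c); z=W[...,2]*1000; F=c['frame'].astype(int)
v,u=np.mgrid[0:400,0:640]; reg=(u>280)&(u<418)&(v>95)&(v<245)&np.isfinite(z)&(z<60)
P=W[reg][:,:2]*1000; Z=z[reg]+1.3
def loc(p,P=P):
    a=np.radians(p[2]); e=np.array([[np.cos(a),-np.sin(a)],[np.sin(a),np.cos(a)]]); return (P-p[:2])@e
def cost(p):
    q=loc(p); x,y=abs(q[:,0]),abs(q[:,1])
    h=np.where((x<78)&(y<84),np.where(y>42,np.where((abs(x-39)<20.5)&(y<72.5),16,21.5),4),0)
    ok=~((q[:,0]>15)&(q[:,0]<63)&(y<75))
    return np.mean(np.minimum(abs(h-Z),8)[ok])
best=min((minimize(cost,[490+dx,135+dy,5],method='Nelder-Mead',options=dict(initial_simplex=[[490+dx,135+dy,5],[494+dx,135+dy,5],[490+dx,139+dy,5],[490+dx,135+dy,7]],xatol=.02,fatol=1e-4)) for dx in(0,3,-3) for dy in (0,4,-4)),key=lambda r:r.fun)
print('tray',best.x,best.fun); T=best.x
q=loc(T); m=(abs(q[:,1])<38)&(q[:,0]>10)&(q[:,0]<68)&(Z>13)
Pm=P[m]; print('blk xrange',np.percentile(q[m][:,0],[1,99]), 'slope',np.polyfit(q[m][:,1],q[m][:,0],1))
S=(F.max(2)-F.min(2))[reg]; m=(abs(q[:,0]-39)<10)&(S<60)&(Z>15); print('blk y',np.percentile(q[m][:,1],[.5,1,99,99.5]))
c,o=pickle.load(open('lift.pkl','rb')); W=cloud(c); F=c['frame'].astype(int); z=W[...,2]
b,g,r=F[...,0],F[...,1],F[...,2]
m=op((z>.09)&(z<.16)&(g>r+12)&(g>b+5)&(abs(u-320)<60))
G=W[m]; G=G[np.isfinite(G).all(1)]; d=(G-o['position'])@np.array([ex,ey,[0,0,1]]).T*1000
print('green in tool: x',np.percentile(d[:,0],[1,50,99]),'y',np.percentile(d[:,1],[.5,50,99.5]),'z',np.median(d[:,2]), 'tilt',np.polyfit(d[:,1],d[:,2],1), len(d))
m=abs(d[:,1])>-1; print(cv2.minAreaRect(d[:,:2].astype(np.float32)))
E
python3 fit.py
```

```text
tray [490.42342039 136.03355514   4.70626241] 0.84226551809549
blk xrange [26.78498989 57.08196738] slope [-3.14711106e-03  4.18179638e+01]
blk y [-82.80078543 -82.02190573  63.65577791  64.33465727]
green in tool: x [-11.25096249  -0.96854103  16.60940936] y [-65.94232839  20.01119862  66.09441942] z 17.07362054774429 tilt [1.51198881e-02 1.70699790e+01] 6324
((7.071816444396973, -22.44988250732422), (41.3957633972168, 178.10958862304688), 1.8325461149215698)
```

Run:
```python
from h import *
cat='''
TX=np.array([.4904,.1360,0]); TYAW=4.7
def tp(x,y,z):
    a=np.radians(TYAW); return TX+np.array([x*np.cos(a)-y*np.sin(a),x*np.sin(a)+y*np.cos(a),z])
'''
open('h.py','a').write(cat); exec(cat)
print(goto(*tp(-.039,0,.11),TYAW), tp(-.039,0,0),bot.get_obs()['joint_pos'].round(2))
```

```text
[ 7.952e-01 -3.484e-01 -2.920e-02  7.000e-04  1.000e-04 -5.630e-02] [0.45153114 0.1328044  0.        ] [-0.19  0.48  0.65  1.96 -0.39  0.83  0.41]
```

>>> jog_arm([
  [0, 0.05, -0.02, -0.04, 0, 0, 0],
  [0, 0.15, -0.065, -0.04, 0, 0, -0.01],
  [0, 0.26, -0.114, -0.04, 0, 0, -0.02],
  [0, 0.37, -0.162, -0.04, 0, 0, -0.03],
  [0, 0.48, -0.21, -0.04, 0, 0, -0.04],
  [0, 0.59, -0.258, -0.04, 0, 0, -0.05],
  [0, 0.7, -0.306, -0.03, 0, 0, -0.0563],
  [0, 0.77, -0.338, -0.03, 0, 0, -0.0563],
])

```text
time: 8.4
position: [0.4498, 0.1259, 0.1075]
ee_rot: [-2.122, -2.314, 0.001]
contact_force: [-0.1, -0.2, -0.2]
grip_width: 0.0303
gripper_force: 19.8
```

>>> jog_arm([
  [0, 0.025, -0.01, 0, 0, 0, 0],
  [0, 0.025, -0.01, 0, 0, 0, 0],
  [0, 0.025, -0.01, 0, 0, 0, 0],
  [0, 0.025, -0.01, 0, 0, 0, 0],
])

```text
time: 8.8
position: [0.447, 0.1304, 0.1082]
ee_rot: [2.131, 2.307, -0.0]
contact_force: [0.5, -0.7, -0.5]
grip_width: 0.0302
gripper_force: 19.8
```

Run:
```python
from h import *
c=bot.camera('wrist'); o=bot.get_obs(); pickle.dump((c,o),open('above.pkl','wb')); cv2.imwrite('pics/above.png',c['frame'])
print(o['position'],o['grip_width'],goto(*tp(-.039,0,.05),TYAW),goto(*tp(-.039,0,.006),TYAW))
W=cloud(c); F=c['frame'].astype(int); z=W[...,2]; v,u=np.mgrid[0:400,0:640]
b,g,r=F[...,0],F[...,1],F[...,2]
m=op((z>o['position'][2]+.005)&(z<o['position'][2]+.03)&(g>r+12)&(g>b+5)&(abs(u-320)<60)&(v>100))
G=W[m]; a=np.radians(TYAW); d=(G-o['position'])@np.array([[np.cos(a),-np.sin(a),0],[np.sin(a),np.cos(a),0],[0,0,1]])*1000; d=d[np.isfinite(d).all(1)]
print('green in tool: x',np.percentile(d[:,0],[1,50,99]),'y',np.percentile(d[:,1],[.5,50,99.5]),'z',np.median(d[:,2]),'tilt',np.polyfit(d[:,1],d[:,2],1),len(d))
for y0 in range(-60,70,10):
    k=abs(d[:,1]-y0)<5
    if k.sum()>10: print(y0,np.percentile(d[k,0],[2,98]).round(1),np.median(d[k,2]).round(1))
```

```text
[0.44701929 0.13049041 0.10825288] 0.030133323259146756 [ 4.900e-03  1.170e-02  1.456e-01  0.000e+00  1.000e-04 -4.000e-04] [ 5.000e-03  1.170e-02  2.556e-01  0.000e+00  1.000e-04 -4.000e-04]
green in tool: x [-12.3566651   -2.36064976  15.19748457] y [-65.19378435  20.69379002  66.2303291 ] z 15.189147240859068 tilt [5.20473659e-03 1.56195681e+01] 6334
-60 [-9.3 16.2] 15.3
-50 [-9.4 15.7] 15.5
-30 [-10.4  15.5] 15.0
-20 [-10.3  15.2] 15.3
-10 [-11.6  14.8] 15.3
0 [-10.6  14.8] 15.3
10 [-10.9  15.2] 15.1
20 [-11.2  13.8] 15.2
30 [-11.4  13.5] 15.2
40 [-11.7  13.2] 15.1
50 [-11.9  13.4] 15.1
60 [-13.1  13.1] 15.1
```

View pics/above.png

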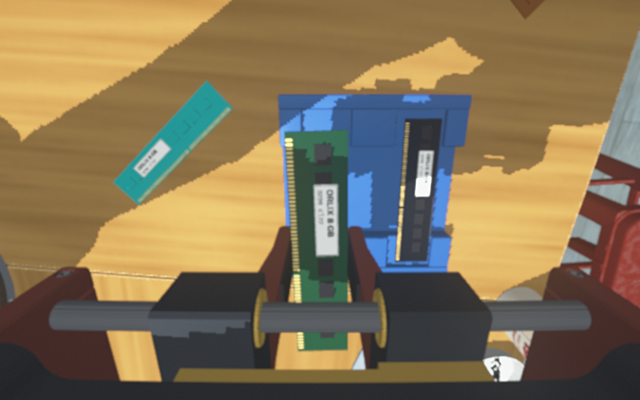

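The green module hangs over the left pocket, from (290,135) to (320,348). The black one lies in the right pocket at (417,190). Descending.

>>> jog_arm([
  [0, 0.005, 0.0115, 0.06, 0, 0, 0],
  [0, 0.005, 0.0115, 0.13, 0, 0, 0],
  [0, 0.005, 0.0115, 0.17, 0, 0, 0],
  [0, 0.005, 0.0115, 0.2, 0, 0, 0],
  [0, 0.005, 0.0115, 0.225, 0, 0, 0],
  [0, 0.005, 0.0115, 0.225, 0, 0, 0],
  [0, 0.005, 0.0115, 0.225, 0, 0, 0],
])

```text
time: 9.55
position: [0.4514, 0.1344, 0.0185]
ee_rot: [2.129, 2.31, 0.0]
contact_force: [0.2, 0.3, -0.2]
grip_width: 0.03
gripper_force: 19.8
```

Run:
```python
from h import *
o=bot.get_obs(); print(o['position'],o['contact_force'],goto(*tp(-.039,0,.006),TYAW))
```

```text
[0.45140373 0.13435792 0.01850309] [ 0.19495522  0.25652004 -0.19269625] [-0.0039 -0.      0.0313  0.0001 -0.     -0.0001]
```

>>> jog_arm([
  [0, -0.003, 0, 0.015, 0, 0, 0],
  [0, -0.003, 0, 0.03, 0, 0, 0],
  [0, -0.003, 0, 0.03, 0, 0, 0],
  [0, -0.003, 0, 0.03, 0, 0, 0],
])

```text
time: 9.95
position: [0.451, 0.1334, 0.0061]
ee_rot: [-2.128, -2.311, 0.0]
contact_force: [-0.5, -0.4, -0.8]
grip_width: 0.03
gripper_force: 19.8
```

>>> jog_arm([
  [60, 0, 0, 0, 0, 0, 0],
  [60, 0, 0, 0, 0, 0, 0],
  [60, 0, 0, 0, 0, 0, 0],
  [60, 0, 0, 0, 0, 0, 0],
  [60, 0, 0, -0.08, 0, 0, 0],
  [70, 0, 0, -0.18, 0, 0, 0],
  [80, 0, 0, -0.25, 0, 0, 0],
  [80, 0, 0, -0.25, 0, 0, 0],
])

```text
time: 10.75
position: [0.4533, 0.1341, 0.1094]
ee_rot: [2.128, 2.309, 0.009]
contact_force: [0.0, -0.3, -0.5]
grip_width: 0.0698
gripper_force: 0.0
```

>>> jog_arm([
  [85, 0, 0, 0, 0, 0, 0],
  [85, 0, 0, 0, 0, 0, 0],
])

```text
time: 10.95
position: [0.4504, 0.1334, 0.1053]
ee_rot: [-2.128, -2.311, 0.002]
contact_force: [0.3, 1.0, 0.2]
grip_width: 0.0744
gripper_force: 0.0
```

Run:
```python
from h import *
c=bot.camera('wrist'); o=bot.get_obs(); pickle.dump((c,o),open('t2.pkl','wb')); cv2.imwrite('pics/t2.png',c['frame'])
print(o['position'],o['grip_width'],goto(*tp(.0405,0,.02),TYAW))
W=cloud(c); F=c['frame'].astype(int); z=W[...,2]*1000
a=np.radians(TYAW); d=(W-TX)@np.array([[np.cos(a),-np.sin(a),0],[np.sin(a),np.cos(a),0],[0,0,1]])*1000
X,Y=d[...,0],d[...,1]; S=F.max(2)-F.min(2); b,g,r=F[...,0],F[...,1],F[...,2]
for y0 in range(-80,90,10):
    l=[]
    for x0 in range(-72,76,4):
        k=(abs(X-x0)<2)&(abs(Y-y0)<2)&(z<60); l.append('%2d'%np.median(z[k]).round() if k.sum()>1 else ' .')
    print('%4d'%y0,' '.join(l))
nb=~((b>r+40)&(b>g+25))
for n,cx in(('green',-39),('black',40)):
    m=op(nb&(abs(X-cx)<12)&(abs(Y)<82)&(z>15.5)&(z<24)); print(n,'y',np.percentile(Y[m],[.5,99.5]))
    for y0 in (-30,-10,10,30):
        k=(abs(Y-y0)<6)&(abs(X-cx)<24)&(z>13)&(z<26); print(y0,np.percentile(X[k],[2,98]).round(1),np.median(z[k]).round(1))
```

```text
[0.45031603 0.13321102 0.10512376] 0.07477793720392928 [-1.100e-03  2.021e-01  2.124e-01 -3.000e-04  1.000e-04  0.000e+00]
 -80 21 21 21 21 20 21 20 21 21 21 21 21 21 21 21 21 21 21 21 21 21 21 21 21 20  .  .  .  .  .  .  .  .  .  .  . 20
 -70 20 20 20 19 15 15 15 15 15 15 15 15 15 15 19 20 20 20 20 20 19 20 20 18  .  .  .  .  .  .  .  .  .  . 20 19 20
 -60 20 20 20 19 15 18 18 18 18 18 17 17 18 15 20 20 20 19 20 20 20 20 20  .  .  .  .  .  .  .  .  . 18 17 19 20 19
 -50 20 20 20 19 15 18 17 17 18 19 19 18 17 14 20 19 20 20 20 20 20 20 20  .  .  .  .  .  .  . 19 17 18 18 20 20 20
 -40  6  7  7  6  6 17 17 18 17 19 18 18 17  6  6  8  8  8  7  7  8  6  5  3  .  .  .  . 18 19 19 17 17 16 10  7  8
 -30  3  3  3  2  3 18 17 18 18 19 18 17 17  2  3  2  3  3  3  3  3  3  3  3  3  3 16 17 18 18 17 18 18  .  2  3  3
 -20  3  3  3  3  3 17 18 18 18 19 18 18 17  3  2  3  2  2  3  2  3  3  3  3  3  4 17 18 17 19 19 17 17  .  2  3  3
 -10  3  2  3  3  3 17 18 17 18 18 18 18 17  3  3  3  2  2  3  2  2  3  3  3  3  4 17 17 17 19 19 17 18  .  2  2  3
   0  3  3  2  2  4 17 17 17 18 18 18 17  4  2  3
[... 502 characters left out ...]
7 17 19 19 17 17  .  2  2  3
  50 19 20 20 19 17 17 17 18 17 17 17 18 15 15 19 19 19 20 20 19 19 19 19 15 15 17 17 17 17 18 18 17 17 17 20 20 20
  60 20 19 19 19 17 18 18 18 18 19 17 17 14 15 19 19 20 20 20 20 20 19 20 15 14 17 17 18 17 18 18 17 17 18 19 19 20
  70 19 19 19 19 14 14 14 14 14 14 14 15 15 15 20 20 20 20 20 19 20 19 20 15 14 15 14 14 15 14 14 14 14 17 19 19 19
  80 20 20 20 20 20 20 20 20 20 21 21 20 20 20 20 20 20 20 20 20 21 20 20 20 21 20 20 20 20 20 20 20 20 21 21 20 20
green y [nan nan]
-30 [-53.7 -23.8] 17.7
-10 [-54.3 -24.1] 17.7
10 [-54.9 -25.4] 18.0
30 [-55.5 -25.8] 17.9
black y [nan nan]
-30 [29.4 57.8] 17.7
-10 [27.2 57.5] 17.6
10 [27.2 57.1] 18.0
30 [27.2 57.2] 17.9
```

View pics/t2.png

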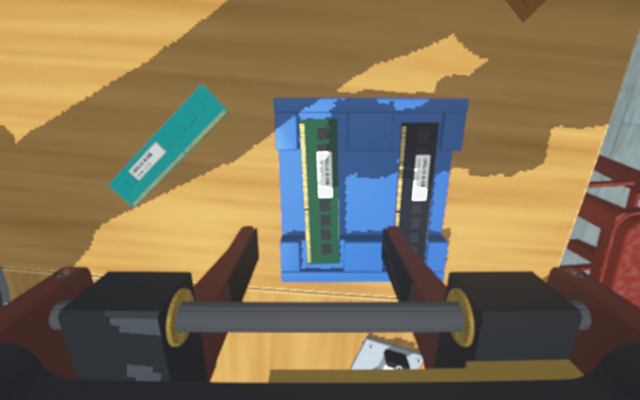

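The green module lies flat in the left pocket, (300–338, 120–262). Its centre is 0.4 mm off across, with 1.7° of yaw. The black module is at (417,190), with its centre at tray x 42.3 and y −2. Fetching it.

>>> jog_arm([
  [85, -0.006, 0.12, 0, 0, 0, 0],
  [85, -0.006, 0.2065, 0, 0, 0, 0],
  [85, -0.006, 0.2065, 0.06, 0, 0, 0],
  [85, -0.006, 0.2065, 0.15, 0, 0, 0],
  [80, -0.006, 0.2065, 0.2, 0, 0, 0],
  [75, -0.006, 0.2065, 0.215, 0, 0, 0],
  [70, -0.006, 0.2065, 0.215, 0, 0, 0],
  [60, -0.006, 0.2065, 0.215, 0, 0, 0],
], force=15)

```text
time: 11.8
position: [0.5341, 0.1377, 0.0206]
ee_rot: [2.128, 2.31, 0.0]
contact_force: [-0.4, -1.0, 0.5]
grip_width: 0.0568
gripper_force: 0.0
```

Run:
```python
from h import *
o=bot.get_obs(); print(o['position'],o['contact_force'],goto(*tp(.0423,-.002,.0065),TYAW))
```

```text
[0.53405197 0.13765838 0.02063127] [-0.39400805 -0.95604224  0.51162851] [-0.0002 -0.0034  0.0353  0.0001  0.     -0.    ]
```

>>> jog_arm([
  [60, 0, -0.003, 0.02, 0, 0, 0],
  [55, 0, -0.003, 0.035, 0, 0, 0],
  [0, 0, -0.003, 0.035, 0, 0, 0],
  [0, 0, -0.003, 0.035, 0, 0, 0],
  [0, 0, -0.003, 0.035, 0, 0, 0],
  [0, 0, -0.003, 0.035, 0, 0, 0],
  [0, 0, -0.003, 0.035, 0, 0, 0],
  [0, 0, -0.003, 0.035, 0, 0, 0],
], force=20)

```text
time: 12.6
position: [0.5326, 0.1377, 0.0064]
ee_rot: [2.128, 2.311, 0.0]
contact_force: [-0.7, -0.3, 2.0]
grip_width: 0.0299
gripper_force: 20.0
```

>>> jog_arm([
  [0, 0, 0, -0.02, 0, 0, 0],
  [0, 0, 0, -0.1, 0, 0, 0],
  [0, 0, 0, -0.2, 0, 0, 0],
  [0, 0, 0, -0.27, 0, 0, 0],
  [0, 0, 0, -0.27, 0, 0, 0],
  [0, 0, 0, -0.27, 0, 0, 0],
])

```text
time: 13.2
position: [0.5326, 0.138, 0.1149]
ee_rot: [2.128, 2.311, 0.003]
contact_force: [1.1, 1.0, -1.5]
grip_width: 0.03
gripper_force: 20.0
```

```bash
cat > held.py <<'E'
from h import *
import sys
yaw=float(sys.argv[1])
c=bot.camera('wrist'); o=bot.get_obs(); pickle.dump((c,o),open('heldb.pkl','wb')); cv2.imwrite('pics/heldb.png',c['frame'])
print(o['position'],o['grip_width'],o['contact_force'].round(1))
W=cloud(c); a=np.radians(yaw); d=(W-o['position'])@np.array([[np.cos(a),-np.sin(a),0],[np.sin(a),np.cos(a),0],[0,0,1]])*1000
v,u=np.mgrid[0:400,0:640]
for y0 in range(-70,76,4):
    k=(abs(d[...,1]-y0)<2)&(abs(d[...,0])<26)&(d[...,2]>4)&(d[...,2]<28)&(v>80)
    if k.sum()>10: print(y0,np.percentile(d[k][:,0],[2,98]).round(1),np.median(d[k][:,2]).round(1),k.sum())
k=(abs(d[...,0])<10)&(d[...,2]>6)&(d[...,2]<24)&(abs(d[...,1])<80)
print('y',np.percentile(d[k][:,1],[.3,99.7]),'tilt',np.polyfit(d[k][:,1],d[k][:,2],1))
print(goto(*hp(-.0005,.0125,.11),HY))
E
python3 held.py 4.7
```

```text
[0.53195495 0.13789935 0.11389453] 0.030306481466440036 [ 0.1  0.6 -0.5]
-66 [-13.8  15.6] 11.9 122
-62 [-14.2  15.3] 11.9 247
-58 [-14.2  15.1] 12.0 251
-54 [-14.5  14.7] 12.4 22
-30 [-14.7  15. ] 11.9 301
-26 [-14.1  15.1] 12.1 276
-22 [-14.   14.7] 12.3 304
-18 [-14.4  15.2] 12.2 332
-14 [-14.7  15.1] 12.1 316
-10 [-14.7  15.4] 12.3 344
-6 [-14.7  15.4] 12.4 369
-2 [-14.7  15.5] 12.2 388
2 [-14.7  15.5] 12.7 365
6 [-14.7  15.4] 12.7 404
10 [-23.   23.7] 13.8 1048
14 [-14.2  14.9] 12.5 367
18 [-14.7  14.8] 12.6 389
22 [-14.5  14.8] 12.5 387
26 [-14.4  14.6] 12.5 406
30 [-14.4  15. ] 12.6 407
34 [-14.7  14.9] 12.5 433
38 [-14.6  14.8] 12.5 432
42 [-14.5  14.7] 12.3 448
46 [-14.8  14.6] 12.2 452
50 [-14.7  15. ] 12.0 464
54 [-14.7  14.9] 12.1 470
58 [-14.6  14.7] 12.2 490
62 [-14.9  14.6] 12.0 506
66 [-14.9  14.5] 12.0 452
y [-65.28855831  67.42143509] tilt [1.30607779e-03 1.25286912e+01]
[-8.637e-01 -1.537e-01  9.600e-03 -1.000e-04 -0.000e+00  5.660e-02]
```

>>> jog_arm([
  [0, -0.08, -0.014, 0, 0, 0, 0.004],
  [0, -0.2, -0.035, 0, 0, 0, 0.014],
  [0, -0.32, -0.056, 0, 0, 0, 0.024],
  [0, -0.44, -0.077, 0, 0, 0, 0.034],
  [0, -0.56, -0.098, 0, 0, 0, 0.044],
  [0, -0.68, -0.119, 0.005, 0, 0, 0.053],
  [0, -0.79, -0.139, 0.01, 0, 0, 0.0566],
  [0, -0.85, -0.149, 0.01, 0, 0, 0.0566],
])

```text
time: 14.05
position: [0.4987, -0.21, 0.1088]
ee_rot: [-2.508, -1.891, 0.005]
contact_force: [1.0, 0.7, -0.8]
grip_width: 0.0295
gripper_force: 20.0
```

>>> jog_arm([
  [0, -0.014, 0, 0, 0, 0, 0],
  [0, -0.014, 0, 0.03, 0, 0, 0],
  [0, -0.014, 0, 0.07, 0, 0, 0],
  [0, -0.014, 0, 0.09, 0, 0, 0],
  [0, -0.014, 0, 0.09, 0, 0, 0],
  [0, -0.014, 0, 0.09, 0, 0, 0],
])

```text
time: 14.65
position: [0.4995, -0.2105, 0.0739]
ee_rot: [-2.502, -1.899, 0.001]
contact_force: [0.6, 0.2, -0.4]
grip_width: 0.03
gripper_force: 20.0
```

Run:
```python
from h import *
c=bot.camera('wrist'); o=bot.get_obs(); pickle.dump((c,o),open('abh.pkl','wb')); cv2.imwrite('pics/abh.png',c['frame'])
print(o['position'],o['contact_force'].round(1))
print(goto(*hp(0,.0115,.035),HY),goto(*hp(0,.0115,.021),HY))
prof(c,list(range(-90,-40,3))+list(range(40,120,3)))
```

```text
[ 0.49975198 -0.21081567  0.07428619] [-0.8  0.4  0.4]
[-0.0045  0.0002  0.0982  0.     -0.      0.0001] [-4.500e-03  2.000e-04  1.332e-01  0.000e+00 -0.000e+00  1.000e-04]
 -90   .  41  42   .   .   .   .   .   .   .   .   .  42  41   .
 -87   .  41  42   .   .   .   .   .   .   .   .   .  42  41   .
 -84   .  41  42   .   .   .   .   .   .   .   .   .  42  41   .
 -81   .  42  42   .   .   .   .   .   .   .   .   .  42   .   .
 -78   .   .   .   .   .   .   .   .   .   .   .   .   .   .   .
 -75   .   .   .   .   .   .   .   .   .   .   .   .   .   .   .
 -72   .   .   .   .   .   .   .   .   .   .   .   .   .   .   .
 -69   .   .   .   .   .   .   .   .   .   .   .   .   .   .   .
 -66   .   .   .   .   .   .   .   .   .   .   .   .   .   .   .
 -63   .   .   .   .   .   .   .   .   .   .   .   .   .   .   .
 -60   .   .   .   .   .   .   .   .   .   .   .   .   .   .   .
 -57   .  35  34   .   .   .   .   .   .   .   .   .  33  35   .
 -54   .  37  34   .  85  85  85  85  85  85  84   .  33  36   .
 -51   .  37  34  85  85  85  85  85  85  85  85  85  33  36   .
 -48   .  37  34 
[... 1232 characters left out ...]
34  40  35  40  41  35  40  39  40  40  35  37   7
  91   7  41  41  41  41  42  41  41  41  42  41  41  41  41   7
  94   6  41  41  41  41  41  41  41  42  41  42  41  42  41   6
  97   6  41  42  42  42  42  41  41  41  41  41  42  42  41   7
 100   7  41  42  42  41  41  41  41  41  41  41  42  42  41   6
 103   6  41  41  42  41  41  41  41  41  41  41  41  41  41   6
 106   6   6   7  29  30  30  30  29  30  30  29  29   7   6   7
 109   6   7   7  29  30  29  29  29  29  29  29  29   7   6   6
 112   7   7   6  36  35  29  29  29  29  29  40  30   6   6   6
 115   6   7  53  43  34  29  29  29  30  29  59  59   6   7   6
 118   6  59  57  46  35  29  29  29  29  29  59  60   7   6   6
```

>>> jog_arm([
  [0, -0.0045, 0, 0.03, 0, 0, 0],
  [0, -0.0045, 0, 0.07, 0, 0, 0],
  [0, -0.0045, 0, 0.1, 0, 0, 0],
  [0, -0.0045, 0, 0.12, 0, 0, 0],
  [0, -0.0045, 0, 0.134, 0, 0, 0],
  [0, -0.0045, 0, 0.134, 0, 0, 0],
  [0, -0.0045, 0, 0.134, 0, 0, 0],
])

```text
time: 15.4
position: [0.4991, -0.2134, 0.0206]
ee_rot: [2.504, 1.897, 0.0]
contact_force: [0.2, 0.4, -0.8]
grip_width: 0.0298
gripper_force: 20.0
```

>>> jog_arm([
  [60, 0, 0, 0, 0, 0, 0],
  [60, 0, 0, 0, 0, 0, 0],
  [60, 0, 0, 0, 0, 0, 0],
  [60, 0, 0, 0, 0, 0, 0],
  [70, 0, 0, -0.08, 0, 0, 0],
  [80, 0, 0, -0.18, 0, 0, 0],
  [80, 0, 0, -0.25, 0, 0, 0],
  [80, 0.1, 0, -0.25, 0, 0, 0],
])

```text
time: 16.2
position: [0.5106, -0.1804, 0.1249]
ee_rot: [2.506, 1.883, 0.005]
contact_force: [0.2, 0.2, -0.2]
grip_width: 0.0705
gripper_force: 0.0
```

>>> jog_arm([
  [80, 0.125, 0, 0, 0, 0, 0],
  [80, 0.125, 0, 0, 0, 0, 0],
  [80, 0.125, 0, 0, 0, 0, 0],
])

```text
time: 16.5
position: [0.5236, -0.125, 0.1205]
ee_rot: [-2.5, -1.902, -0.0]
contact_force: [-0.6, -0.1, 0.4]
grip_width: 0.0701
gripper_force: 0.0
```

Run:
```python
from h import *
c=bot.camera('wrist'); o=bot.get_obs(); pickle.dump((c,o),open('pl.pkl','wb')); cv2.imwrite('pics/pl.png',c['frame'])
print(o['position'],o['contact_force'].round(1))
print(goto(*hp(0,.1313,.06),HY),goto(*hp(0,.1313,.04),HY))
prof(c,list(range(-70,60,8))+list(range(60,152,3)))
```

```text
[ 0.52315374 -0.12663478  0.12061041] [ 0.3 -0.9  0.3]
[7.660e-02 7.000e-04 1.515e-01 0.000e+00 1.000e-04 1.000e-04] [7.660e-02 7.000e-04 2.015e-01 0.000e+00 1.000e-04 1.000e-04]
 -70   7  41  42  42  42  42  42  42  42  42  42  42  41  42   7
 -62   .  40  41  38  40  40  39  39  39  39  40  34  40  41   .
 -54   .  37  30  30  32  32  31  32  32  32  32  30  31  37   .
 -46   .  38  33  32  32  31  32  32  32  32  32  32  32  37   .
 -38   .   .   .   .   .   .   .   .   .   .   .   .   .   .   .
 -30   .   .   .   .   .   .   .   .   .   .   .   .   .   .   .
 -22   8   7   7   7   .   .   .   .   .   .   .   7   7   6   7
 -14   7   7   7   7   .   .   .   .   .   .   .   7   7   7   7
  -6   7   6   7   8  32  31  31  31  31  31  32   7   7   7   7
   2   7   7   7  31  32  31  32  33  33  32  31  31   7   7   7
  10   6   7   7  32  32  32  32  32  32  32  32  31   7   7   6
  18   7   7   7  31  32  32  32  33  34  33  32   8   7   7   7
  26   7   7   7  31  32  32  31  33  33  33  31   8   7   7   7
  34   7   7   7  32  32  32  32  33  33  34  32   7   7   7   7
  42   7   
[... 1498 characters left out ...]
59  47  35  29  29  29  29  29  60  60   7   6   7
 123   .  60  58  47  35  29  30  29  30  30  60  60   7   6   7
 126   .  60  58  47  36  47   .   .   .   .  60  60   7   6   7
 129   .  60  59  46  38  50  49  49  50  50  60  60   7   7   6
 132   7  60  58  45  36  49  49  49  49  49  60  60   7   7   6
 135   7  60  58  45  35  30  30  30  30  30  60  59   7   7   7
 138   7  60  57  45  35  30  30  29  30  29  60  60   7   7   6
 141   7  59  59  46  35  30  29  30  29  29  60  59   6   6   6
 144   7   7  57  46  35  29  29  29  30  30  60  60   6   7   7
 147   6   7  55  43  34  30  30  30  29  30  59  59   7   7   7
 150   6   7   7  36  34  29  30  30  30  30  49  37   7   6   6
```

The black module lies level on both ledges: top about 32 mm everywhere, y −56 to 77, centred in x. Next I'll squeeze the tab at y = 131.

>>> jog_arm([
  [80, 0.0765, 0, 0, 0, 0, 0],
  [80, 0.0765, 0, 0.06, 0, 0, 0],
  [80, 0.0765, 0, 0.14, 0, 0, 0],
  [80, 0.0765, 0, 0.19, 0, 0, 0],
  [75, 0.0765, 0, 0.2015, 0, 0, 0],
  [70, 0.0765, 0, 0.2015, 0, 0, 0],
  [60, 0.0765, 0, 0.2015, 0, 0, 0],
], force=20)

```text
time: 17.25
position: [0.532, -0.0982, 0.0409]
ee_rot: [2.504, 1.895, 0.001]
contact_force: [-0.1, -0.5, 0.8]
grip_width: 0.0566
gripper_force: 0.0
```

Run:
```python
from h import *
o=bot.get_obs(); print(o['position'],o['contact_force'],goto(*hp(0,.1313,.04),HY))
```

```text
[ 0.53196191 -0.09823984  0.04090953] [-0.0716769  -0.47751733  0.77716271] [ 0.0022 -0.0013  0.0023  0.0002  0.     -0.0003]
```

>>> jog_arm([
  [0, 0.001, -0.001, 0.002, 0, 0, 0],
  [0, 0.001, -0.001, 0.002, 0, 0, 0],
  [0, 0.001, -0.001, 0.002, 0, 0, 0],
  [0, 0.001, -0.001, 0.002, 0, 0, 0],
  [0, 0.001, -0.001, 0.002, 0, 0, 0],
  [0, 0.001, -0.001, 0.002, 0, 0, 0],
  [0, 0.001, -0.001, 0.002, 0, 0, 0],
])

```text
time: 17.95
position: [0.5322, -0.0967, 0.0397]
ee_rot: [2.503, 1.897, 0.002]
contact_force: [0.6, -0.9, 5.8]
grip_width: 0.0319
gripper_force: 20.0
```

>>> jog_arm([
  [0, -0.016, 0, 0, 0, 0, 0],
  [0, -0.032, 0, 0, 0, 0, 0],
  [0, -0.048, 0, 0, 0, 0, 0],
  [0, -0.063, 0, 0, 0, 0, 0],
  [0, -0.063, 0, 0, 0, 0, 0],
  [0, -0.063, 0, 0, 0, 0, 0],
])

```text
time: 18.55
position: [0.5253, -0.1214, 0.0397]
ee_rot: [2.503, 1.896, 0.001]
contact_force: [1.7, -1.8, 6.3]
grip_width: 0.0321
gripper_force: 20.0
```

Run:
```python
from h import *
o=bot.get_obs(); print(o['position'],o['contact_force'],(o['position']-[0.5322, -0.0967, 0.0397])@np.c_[ex,ey]*1000,(o['position']-H0)@np.c_[ex,ey]*1000)
```

```text
[ 0.52525322 -0.12137569  0.03972398] [ 1.65005812 -1.75383057  6.26384557] [ -0.02824853 -25.63486585] [  0.32191692 106.31634931]
```

>>> jog_arm([
  [65, 0, 0, 0, 0, 0, 0],
  [65, 0, 0, 0, 0, 0, 0],
  [65, 0, 0, 0, 0, 0, 0],
  [80, 0, 0, 0, 0, 0, 0],
  [80, 0, 0, -0.1, 0, 0, 0],
  [80, 0, 0, -0.2, 0, 0, 0],
  [80, 0, 0, -0.25, 0, 0, 0],
  [80, 0, 0, -0.25, 0, 0, 0],
])

```text
time: 19.35
position: [0.5266, -0.1211, 0.142]
ee_rot: [2.501, 1.896, 0.007]
contact_force: [0.0, 0.5, -0.7]
grip_width: 0.0698
gripper_force: 0.0
```

>>> jog_arm([
  [80, 0, 0, 0, 0, 0, 0],
  [80, 0, 0, 0, 0, 0, 0],
])

```text
time: 19.55
position: [0.5238, -0.1204, 0.1381]
ee_rot: [-2.502, -1.898, 0.002]
contact_force: [-0.8, -0.9, -1.1]
grip_width: 0.0702
gripper_force: 0.0
```

Run:
```python
from h import *
c=bot.camera('wrist'); o=bot.get_obs(); pickle.dump((c,o),open('end.pkl','wb')); cv2.imwrite('pics/end.png',c['frame'])
print(o['time'],o['position'],o['contact_force'].round(1))
prof(c,list(range(-70,50,8))+list(range(50,130,3)))
```

```text
19.6 [ 0.52375361 -0.12048039  0.13796564] [-1.1 -0.2  0.2]
 -70   .  42  42  42  42  42  42  42  42  42  42  42  42  41   .
 -62   .  41  41  38  40  40  40  41  39  41  39  41  40  41   .
 -54   .  37  35   .   .   .   .   .   .   .   .   .   .  37   .
 -46   .   .   .   .   .   .   .   .   .   .   .   .   .   .   .
 -38   .   .   .   .   .   .   .   .   .   .   .   .   .   .   .
 -30   7   6   6   7   .   .   .   .   .   .   .   .   7   7   7
 -22   8   7   7   7   .   .   .   .   .   .   .   .   7   7   7
 -14   6   7   7   7  32  31  31  31  32  32  32  31   7   7   7
  -6   7   7   7   7  32  32  32  32  33  32  31  31   7   6   7
   2   7   7   7   7  32  32  32  32  32  32  32  32   7   6   7
  10   7   7   7   7  32  32  32  33  34  33  32  32   7   7   7
  18   7   7   7   7  32  32  31  33  34  34  33  32   6   7   7
  26   7   8   7   7  32  31  32  32  33  33  33  32   7   7   7
  34   7   .   .   .  31  32  32  33  34  33  32  32   .   .   6
  42   7  38  32  29  32  32  31  32  33  33  32  32  32  37   6
  50   7  37  31  29  31  31  31  31  31  32  31  31  31  37   7

[... 989 characters left out ...]
60  48  35   .   .   .   .   .  60  60   7   7   7
 101   6  60  58  48  37   .   .   .   .   .  60  60   6   7   7
 104   7  60  58  47  37  49  49  49  49  49  60  60   7   6   6
 107   7  60  58  47  37  49  48  48  49  48  60  60   7   7   7
 110   6  59  58  47  36  30  30  30  30  30  60  59   7   7   7
 113   7   7  57  47  36  30  29  29  30  30  60  60   6   7   7
 116   7   7  55  47  36  30  29  30  29  30  59  60   7   7   6
 119   7   8  56  46  36  29  29  30  30  30  60  59   7   7   7
 122   7   7  53  42  35  29  29  29  30  29  59  57   6   6   7
 125   6   7   7  36  35  30  30  30  29  30  42  42   6   7   6
 128   6   7   7  30  30  29  30  30  30  30  30  29   7   7   6
```

View pics/end.png

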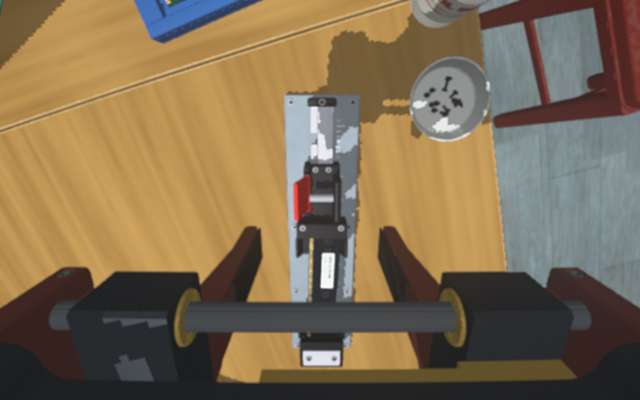

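The jaw lip is back at y ≈ 62 mm, its home notch. The red tab at (301,198) leans out, and the black module is level under both lips. Handing in.

```bash
python3 -c "
from h import *
print(bot.sign_off())"
```

```text
the job is handed in; nothing more can be done
None
```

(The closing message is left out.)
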